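# Show the new hand where the salt is kept

### The job

A new kitchen hand asks where the salt is kept: gently push the little knob of the round wooden salt box with your fingertips until the lid has swung all the way aside, then point down at the salt, keeping the fingertips still over the middle of the open mouth, 1 to 4 cm above it, for at least two seconds without touching anything. Then push the lid back until it is fully shut, so that the salt stays dry. Do not dip into the salt, do not grip, lift or shift the box, and leave the teacup and the timer where they stand.

Things in the scene. Friction and masses are not known exactly. Their poses are not given: they have to be found in the camera images.
- salt_box: round box of plain olive wood with a flat swing lid, 91 mm across, standing loose on the worktop (about 0.9 kg: a sideways push of 3 N or more against a stop can make it slide). Origin under its centre, z up. Its side walls end 54 mm above the worktop, leaving a mouth about 64 mm wide; the lid lies on top from 55 to 68 mm. The box's own x axis points from its centre to the lid's pin.
- box_pin (a point): the lid's upright pin, at the lid's top face (68 mm above the worktop), 38 mm from the box's centre along its x axis; it stays with the box.
- lid_knob (a point): centre of the small round knob upright on the lid, 13 mm across, from 67 to 80 mm above the worktop, so it rises 12 mm over the lid; 68 mm from the pin. It moves with the lid on a circle round the pin. With the lid shut it lies opposite the pin, 30 mm from the box's centre.
- salt_box_lid (a joint): angle of the lid about its upright pin: 0 = shut, lid right over the box; grows counter-clockwise seen from above up to a stop at 2.62 (150 degrees), lid fully aside. It turns lightly (about 0.02 N m, some 0.3 N at the knob, 1 N when pushed fast) and stays where it is left. It starts shut or slightly ajar (up to 0.15).
- salt (a point): the salt's place: centre of the box's round mouth, level with the top of its side walls, 54 mm above the worktop; the salt lies a few millimetres below. Covered until the lid is swung aside.
- timer: low round wind-up kitchen timer, 69 mm across, its body 26 mm and its knurled knob 42 mm high; origin under its centre. Bystander; it may stand on either side of the box.
- cup: blue and white teacup, 98 mm across, 122 mm with its handle, 60 mm high; origin under its centre. Bystander; it may stand on either side of the box.
Not all that is in view belongs to the job. What is shaped like the salt_box but pink is not meant.

How it is judged (in metres and radians):
On the way, in this order (a step that is already met when the one before it is completed fails the run):
1. the lid is swung all the way aside (past 2.2 rad) (value of joint salt_box_lid above 2.2 rad), for 0.2 s.
2. the fingertips point at the salt from just above the open mouth for two seconds without touching anything, the lid still aside (value of joint salt_box_lid above 2.2 rad and horizontal distance between the grasp point and salt below 0.02 m and z of the grasp point in the frame of salt_box between 0.066 and 0.125 m and contact force between each of the fingers, the arm and anything else below 0.3 N), for 2 s.
3. the lid is pushed shut again (value of joint salt_box_lid below 0.12 rad), for 0.2 s.
At the end, for the whole second after the job is handed in: The lid is shut (under 0.12 rad); the box stands upright and at rest within 40 mm of where it stood. Before, with the lid past 2.2 rad, the grasp point (about 19 mm behind the fingertips) was held within 20 mm sideways of the mouth's centre, 66 to 125 mm above the box's foot, for 2 s (value of joint salt_box_lid below 0.12 rad and distance of salt_box from where it was at the start of the episode below 0.04 m and angle between salt_box's own z axis and vertical below 0.1 rad and linear speed of salt_box below 0.02 m/s); the robot touches nothing.
It fails at once if the box is shifted by more than 40 mm, tipped or lifted (distance of salt_box from where it was at the start of the episode above 0.04 m or angle between salt_box's own z axis and vertical above 0.15 rad or height (world z) of salt_box above 0.012 m).
It fails at once if the fingertips dip into the salt (horizontal distance between the grasp point and salt below 0.025 m and z of the grasp point in the frame of salt_box below 0.06 m).
It fails at once if the box or its lid is pushed or gripped hard (over 20 N) (contact force between the fingers and salt_box above 20 N).
It fails at once if the teacup or the timer is disturbed (moved more than 10 mm) (distance of any of timer, cup from where it was at the start of the episode above 0.01 m).
It also fails if it takes over 72 s, if anything falls off the work surface, if the arm or the gripper's body presses on something with over 40 N, if the wrist force passes 120 N, or if a joint passes its speed limit or range.

### The arm

A 6-joint arm with a two-finger parallel gripper is mounted at the origin on a cart in front of the work surface, level with it; the furniture and walls round the work are solid. World frame = base frame: x ahead of the robot, y to its left, z up, the work surface at z = 0. Lengths are in mm, angles in rad, forces in N, time in s.
With the tool pointing down it reaches from about 400 to 925 mm from the base axis. Payload 12.5 kg.
Tool frame: the origin (TCP) lies between the finger pads; the fingertips stand 14 mm ahead of it and the grasp point (between the pads) lies 5 mm behind it; x points along the fingers, y is the direction in which the jaws open and shut, and the axes are right-handed (so a half turn about x gives the same grasp; the last joint's range is limited). The gripper opens to 95 mm and grips with 3 to 60 N. Pads are 20 mm wide; open, the fingers measure 119 mm over their backs; the gripper's body (75 mm by 180 mm) begins 59 mm behind the grasp point.
Start: joints at [1.148, 0.491, 1.559, -0, 1.092, -0.106], TCP at [194.688, 593.921, 228.661] pointing down, gripper open.
Joint ranges: [-3.1, 3.1], [-0.84, 2.19], [0.05, 2.79], [-1.13, 4.28], [0.06, 2.93], [-2.69, 2.69]. Speed limits (rad/s): [2.22, 2.22, 2.79, 3.14, 3.14, 3.14].

### API

Orientations are given as [roll, pitch, yaw] about the fixed x, y, z axes, in that order (R = Rz(yaw) Ry(pitch) Rx(roll)).
In Python, from cell import env, cams gives the robot as it stands.
- The arm moves only by the tool carry_out, never from a script. Its arguments are lists of equal length, an entry for each row: "grip": the closure, from -1 (fully open) to 1 (shut); "linear": the shift along the tool's x, y, z scaled (see below), a list of three; "turn": the turn about the tool's x scaled (see below). In form: {"grip": [grip, ...], "linear": [[tx, ty, tz], ...], "turn": [turn, ...]}. A call has 1 to 5 rows; each row shifts and turns the commanded pose from where the row before left it, along the tool's axes as they then stand; what a row does not reach is not made up. The controller multiplies each number of a shift by 0.5 m and each number of a turn by 180 degrees. A row lasts 1/10 s, in which the tool goes at most 50 mm and 8.59 degrees, less where a joint would pass 70% of its speed; a pose out of reach is approached as far as the arm can. A call with a number of a shift or a turn outside -1 to 1 is refused whole. A call with a gripper value outside its range is refused whole. The fingers move at their own pace and stop on an object; the grip force is fixed at half the most. Time passes only in rows, so rows that do not move let the fingers close. It gives the time, the measured TCP pose, the force and the opening at its end, in the units of the state.
- env.state(): the state, without advancing time (a new reading comes with each control period).
- cams.read_camera(name): name is "scene" or "top" or "wrist"; returns the picture (420x560x3 uint8, blue, green, red); there is no depth.
- cams.camera_info(name): a dict with "fx", "fy", "cx", "cy" (pixels), "dist" ([k1, k2, p1, p2, k3] as OpenCV has them; the pictures are not rectified), "view" (4x4, takes a point from world to camera coordinates). Camera axes: x right, y down, z forward; pixel columns grow to the right and rows downward; lengths in mm; the calibration is good to about 2 mm. A picture is of the moment at which its call begins: read the wrist's pose just before it. camera_info takes no time and is no camera call; for the wrist camera it gives the pose at the moment of the call.
- env.job_done(): hands the job in, once; it reports no verdict.
The state is a dict: "t": time; "joints": joint angles; "qvel": joint speeds; "tau": joint torques, N m; "eef_pos": TCP position; "tcp_rot": TCP orientation; "ft_force": force on the tool from outside, world axes, zero at the start; "moment": the same for the moment, N m; "opening": opening from 0.0 (shut) to 1.0 (fully open).
Only numpy, scipy, OpenCV 4.12 (cv2) and the standard library are available. Lean on these libraries where they do the work, as an engineer would, in place of code of your own. Each camera call takes 0.05 s, during which the arm holds its last target. There are 200 camera calls.

## Working session

There is one attempt and no reset: what is moved stays moved. The work goes in short steps, Python scripts to look and compute and a tool call to move; the robot and the scene stay as the last step left them, time stands still between calls to the robot, and variables do not carry over. Pictures are saved under pics/ and viewed, about 8 in all and at most 12, crops included, and the job is handed in when it is done.

Besides the shell and the picture viewer there is one more tool, called after "Emit:" in YAML: its name, and indented under it one key for each argument. carry_out: Moves the arm, as the interface text tells. Shifts and turns lie within -1 to 1; 1 stands for 0.5 m of shift or 180 degrees of turn. Its arguments: {"type":"object","properties":{"grip":{"type":"array"},"linear":{"type":"array"},"turn":{"type":"array"}},"required":["grip","linear","turn"]}

```bash
mkdir -p pics; ls; python3 - <<'E'
from cell import env,cams
import cv2,numpy as np
s=env.state();print(s)
for n in("scene","top","wrist"):
    i=cams.camera_info(n);print(n,{k:(np.round(v,3).tolist()) for k,v in i.items()})
    cv2.imwrite(f"pics/{n}0.png",cams.read_camera(n))
a=cv2.imread("pics/scene0.png");b=cv2.imread("pics/top0.png")
E
```

```text
pics
{'t': 0.0, 'joints': array([ 1.14835598e+00,  4.91562577e-01,  1.55946579e+00, -3.61939569e-06,
        1.09172013e+00, -1.05593750e-01]), 'qvel': array([ 0.00161832,  0.00192329, -0.00044887, -0.00139501, -0.00039458,
        0.00120374]), 'tau': array([ 2.12393432e-03, -6.12642002e+01, -2.58185774e+01,  6.93533476e-02,
        4.81489627e-02, -1.23583181e-04]), 'eef_pos': array([194.60819964, 593.67564183, 228.05424702]), 'tcp_rot': array([-1.67361288,  1.56964048, -1.99045781]), 'ft_force': array([ 1.06672861, -0.97682746, -0.49096141]), 'moment': array([-0.02619103,  0.03311695, -0.00810311]), 'opening': 0.9999940930185018}
scene {'fx': 480.032, 'fy': 480.032, 'cx': 276.278, 'cy': 211.644, 'dist': [-0.075, 0.0, 0.0, 0.0, 0.0], 'view': [[-0.529, -0.849, 0.018, 254.651], [-0.642, 0.386, -0.663, 364.885], [0.555, -0.362, -0.749, 652.425], [0.0, 0.0, 0.0, 1.0]]}
top {'fx': 416.458, 'fy': 416.458, 'cx': 272.831, 'cy': 209.164, 'dist': [-0.102, 0.0, 0.0, 0.0, 0.0], 'view': [[0.022, -0.999, -0.029, -0.754], [-0.993, -0.019, -0.12, 516.723], [0.119, 0.031, -0.992, 929.473], [0.0, 0.0, 0.0, 1.0]]}
wrist {'fx': 314.906, 'fy': 314.906, 'cx': 276.077, 'cy': 213.908, 'dist': [-0.068, 0.0, 0.0, 0.0, 0.0], 'view': [[0.312, 0.95, -0.001, -623.644], [0.916, -0.3, 0.267, -30.287], [0.254, -0.084, -0.964, 390.918], [0.0, 0.0, 0.0, 1.0]]}
```

View pics/top0.png

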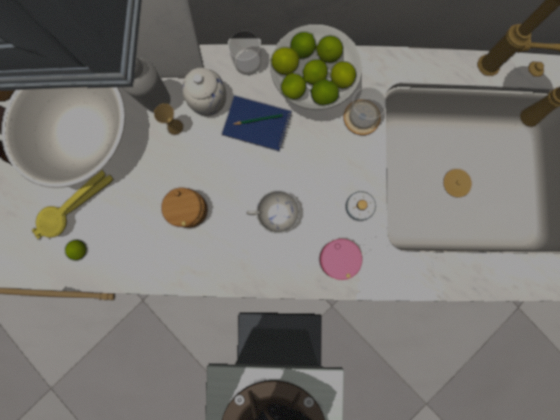

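View pics/scene0.png

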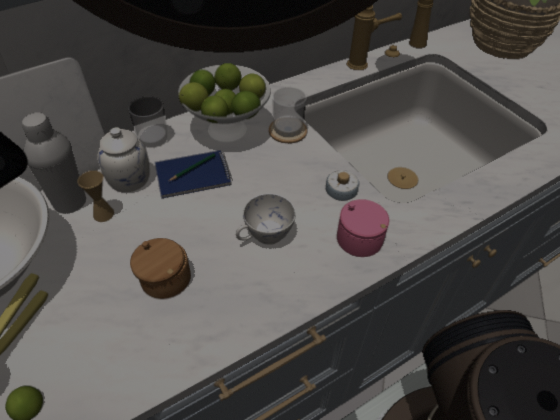

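Top: the wooden salt box is near (184,208), the cup near (277,211) with its handle towards the box, and the timer near (361,206). The pink decoy is at (341,259). Next I'll zoom in on the box in both views.

```bash
python3 - <<'E'
import cv2,numpy as np
a=cv2.imread("pics/scene0.png")[220:310,115:205];b=cv2.imread("pics/top0.png")[170:245,145:220]
f=lambda i:cv2.convertScaleAbs(cv2.resize(i,(400,400),interpolation=cv2.INTER_CUBIC),alpha=1.6)
cv2.imwrite("pics/z1.png",np.hstack([f(a),f(b)]))
E
cat > h.py <<'E'
import cv2,numpy as np
from cell import env,cams
def ray(info,uv):
    K=np.array([[info['fx'],0,info['cx']],[0,info['fy'],info['cy']],[0,0,1]])
    n=cv2.undistortPoints(np.array([[uv]],float),K,np.array(info['dist'],float))[0,0]
    V=np.array(info['view']);R=V[:3,:3];return -R.T@V[:3,3],R.T@np.array([n[0],n[1],1])
def onz(info,uv,z):
    o,d=ray(info,uv);return o+d*(z-o[2])/d[2]
def proj(info,p):
    K=np.array([[info['fx'],0,info['cx']],[0,info['fy'],info['cy']],[0,0,1]])
    V=np.array(info['view']);return cv2.projectPoints(np.array(p,float).reshape(-1,3),cv2.Rodrigues(V[:3,:3])[0],V[:3,3],K,np.array(info['dist'],float))[0][:,0]
E
```

```text
(no output)
```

View pics/z1.png

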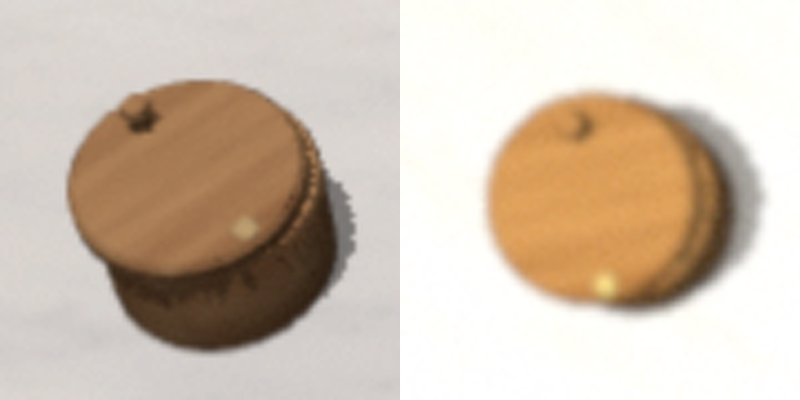

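```bash
python3 - <<'E'
from h import *
I={n:cams.camera_info(n) for n in("scene","top")}
P={'scene':dict(knob=((146,243.6),77),pin=((169.9,271.3),68),lid=((156.6,260),68),cup=((269,216),60)),
'top':dict(knob=((177.4,192.9),77),pin=((183.4,223.4),68),lid=((181,207.1),68),cup=((278,211),60),timer=((361,206),26),handle=((250,212),45),pink=((341,259),68))}
for n in P:
    for k,(uv,z) in P[n].items(): print(n,k,onz(I[n],uv,z).round(1))
E
```

```text
scene knob [540.3 226.6  77. ]
scene pin [473.3 213.3  68. ]
scene lid [505.9 223.2  68. ]
scene cup [498.1   6.8  60. ]
top knob [543.7 222.4  77. ]
top pin [476.4 207.7  68. ]
top lid [513.  214.9  68. ]
top cup [509.2  -2.7  60. ]
top timer [ 528.5 -194.3   26. ]
top handle [507.5  61.2  45. ]
top pink [ 405.3 -142.7   68. ]
```

```bash
cat >> h.py <<'E'
from scipy.spatial.transform import Rotation as Ro
def pose():
    s=env.state();return np.array(s['eef_pos']),Ro.from_euler('xyz',s['tcp_rot']).as_matrix()
def lin(dw,R): return (R.T@np.array(dw,float)/500).round(4)
E
python3 - <<'E'
from h import *
p,R=pose();print(R.round(3));V=np.array(cams.camera_info('wrist')['view'])
c=-V[:3,:3].T@V[:3,3];print("cam in tool",(R.T@(c-p)).round(1),(R.T@V[:3,:3].T).round(3))
print(lin(np.array([470,218,228])-p,R))
E
```

```text
[[-0.     0.312  0.95 ]
 [-0.001  0.95  -0.312]
 [-1.    -0.001 -0.   ]]
cam in tool [-155.9   -0.8  -75.2] [[ 0.    -0.267  0.964]
 [ 1.     0.    -0.   ]
 [ 0.     0.964  0.267]]
[ 0.0008 -0.5425  0.7575]
```

Emit:
carry_out:
  grip: [1, 1, 1, 1, 1]
  linear:
    - [0, -0.053, 0.0815]
    - [0, -0.053, 0.0815]
    - [0, -0.053, 0.0815]
    - [0, -0.053, 0.0815]
    - [0, -0.053, 0.0815]
  turn: [0, 0, 0, 0, 0]

```text
t: 0.65
eef_pos: [347.8, 402.9, 228.6]
tcp_rot: [-2.582, 1.571, -2.899]
ft_force: [0.4, 0.9, -0.6]
opening: 0.64
```

Emit:
carry_out:
  grip: [1, 1, 1, 1, 1]
  linear:
    - [0, -0.053, 0.0815]
    - [0, -0.053, 0.0815]
    - [0, -0.053, 0.0815]
    - [0, -0.053, 0.0815]
    - [0, -0.053, 0.0815]
  turn: [0, 0, 0, 0, 0]

```text
t: 1.15
eef_pos: [500.3, 213.3, 228.6]
tcp_rot: [1.781, 1.571, 1.464]
ft_force: [0.6, 0.5, -0.3]
opening: 0.215
```

```bash
python3 - <<'E'
from h import *
import pickle
s=env.state();print(s['t'],s['joints'].round(3),s['eef_pos'].round(1),s['tcp_rot'].round(3),s['ft_force'].round(2),s['opening'])
i=cams.camera_info('wrist');im=cams.read_camera('wrist');cv2.imwrite('pics/w1.png',im)
pickle.dump(i,open('w1.pkl','wb'))
cv2.imwrite('pics/w1b.png',cv2.convertScaleAbs(im,alpha=1.5))
E
```

```text
1.15 [ 0.282  0.376  1.758  0.     1.007 -0.972] [500.3 213.3 228.6] [1.781 1.571 1.464] [ 0.62  0.45 -0.33] 0.21536248138859226
```

View pics/w1b.png

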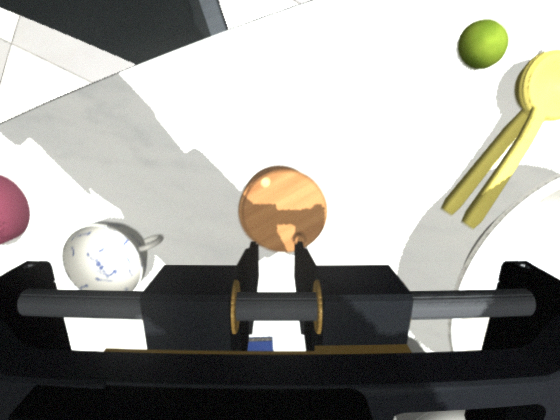

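The wrist view shows the lid circle around (283,209), the pin at (265,182), and the knob at the lid's far edge beside the right fingertip, near (298,238).

```bash
python3 - <<'E'
from h import *
import pickle
i=pickle.load(open('w1.pkl','rb'));im=cv2.imread('pics/w1.png')
for n,uv,z in(('pin',(265,182),68),('lid',(283.3,209),68),('knob',(298,238),78)): print(n,onz(i,uv,z).round(1))
hsv=cv2.cvtColor(im,cv2.COLOR_BGR2HSV);m=cv2.inRange(hsv,(5,90,40),(25,255,255));m[:160]=0;m[262:]=0;m[:,:225]=0;m[:,340:]=0
c=max(cv2.findContours(m,0,1)[0],key=cv2.contourArea)
w=np.array([onz(i,p,68)[:2] for p in c[:,0] if p[1]<235],np.float32)
print('circle fit z68',cv2.fitEllipse(w),cv2.minEnclosingCircle(w))
z=cv2.resize(im[150:270,220:350],None,fx=5,fy=5,interpolation=cv2.INTER_CUBIC)
cv2.imwrite('pics/w1z.png',z)
E
```

```text
pin [476.5 208.4  68. ]
lid [509.3 217.4  68. ]
knob [540.9 222.9  78. ]
circle fit z68 ((511.5950622558594, 215.5515899658203), (88.39798736572266, 92.89459228515625), 101.65452575683594) ((509.9166564941406, 216.64378356933594), 46.04615020751953)
```

View pics/w1z.png

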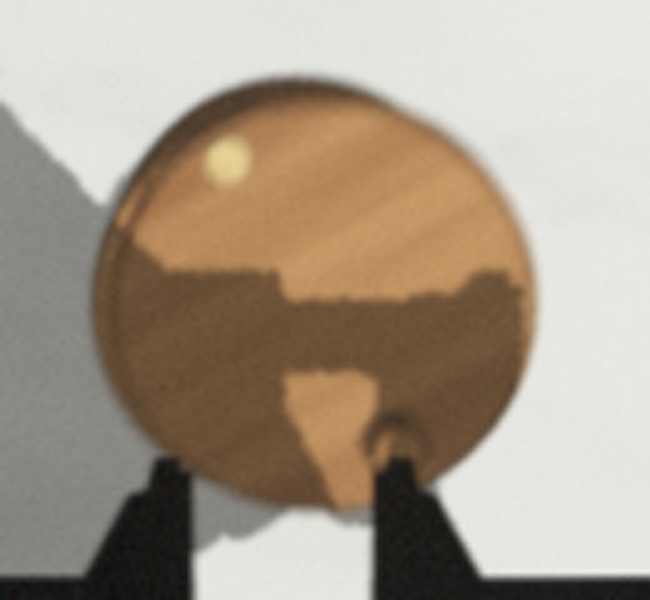

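Emit:
carry_out:
  grip: [1, 1, 1, 1, 1]
  linear:
    - [0.034, 0, 0]
    - [0.034, 0, 0]
    - [0.034, 0, 0]
    - [0.034, 0, 0]
    - [0.034, 0, 0]
  turn: [0.0476, 0.0476, 0.0476, 0.0476, 0.0476]

```text
t: 1.7
eef_pos: [499.2, 215.2, 142.8]
tcp_rot: [-2.175, 1.571, 3.037]
ft_force: [1.0, 0.3, 0.0]
opening: 0.005
```

Emit:
carry_out:
  grip: [1, 1, 1, 1, 1]
  linear:
    - [0.034, 0, 0]
    - [0.034, 0, 0]
    - [0, 0.043, 0.027]
    - [0, 0.043, 0.027]
    - [0, 0, 0]
  turn: [0.0476, 0.0476, 0, 0, 0]

```text
t: 2.2
eef_pos: [549.2, 196.8, 109.3]
tcp_rot: [1.527, 1.57, 0.162]
ft_force: [-0.1, -0.6, -0.3]
opening: 0.005
```

```bash
python3 - <<'E'
from h import *
p,R=pose();s=env.state();print(p.round(1),R.round(3).tolist(),s['ft_force'].round(2),s['opening'],s['joints'].round(2))
pin=np.array([475.8,209.3]);yaw=np.degrees(np.arctan2(R[1,2],R[0,2]));print('yaw',yaw)
kn=pin+68*np.array([np.cos(np.radians(12.3)),np.sin(np.radians(12.3))])
print('knob rel in tool yz',(R.T@np.r_[kn-p[:2],0]).round(1))
im=cams.read_camera('wrist');sc=cams.read_camera('scene')
cv2.imwrite('pics/v2.png',np.hstack([cv2.resize(im[150:330,180:400],(440,360)),cv2.resize(sc[200:300,105:205],(360,360))]))
E
```

```text
[549.2 196.8 109.3] [[0.001, 0.979, 0.204], [0.0, 0.204, -0.979], [-1.0, 0.001, 0.0]] [-0.08 -0.58 -0.29] 0.005455197065603232 [ 0.23  0.58  1.78 -0.    0.78  0.03]
yaw -78.20301394524706
knob rel in tool yz [ -0.   -1.3 -27.8]
```

View pics/v2.png

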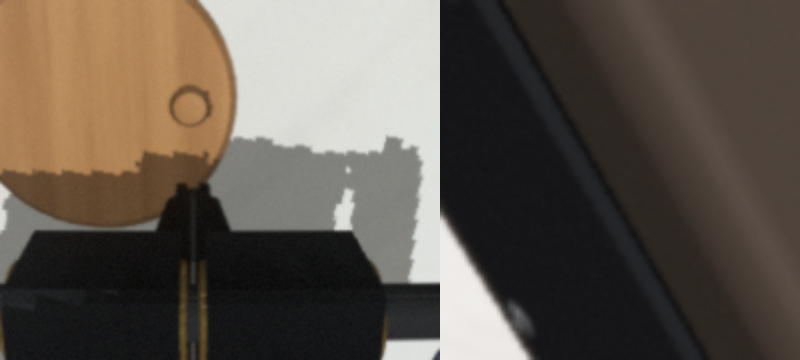

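The knob lines up with the fingertips, about 28 mm ahead along −z. I'll descend and approach it.

Emit:
carry_out:
  grip: [1, 1, 1, 1, 1]
  linear:
    - [0.03, 0, 0]
    - [0.0166, 0, 0]
    - [0, 0, 0]
    - [0, 0, -0.011]
    - [0, 0, -0.009]
  turn: [0, 0, 0, 0, 0]

```text
t: 2.8
eef_pos: [544.9, 207.9, 86.8]
tcp_rot: [1.812, 1.57, 0.449]
ft_force: [0.4, -0.3, 0.2]
opening: 0.007
```

```bash
python3 - <<'E'
from h import *
p,R=pose();s=env.state();print(p.round(1),s['ft_force'].round(2))
i=cams.camera_info('wrist');im=cams.read_camera('wrist')
cv2.imwrite('pics/v3.png',cv2.resize(im[130:330,180:400],(660,600)))
E
```

```text
[544.9 207.9  86.8] [ 0.43 -0.33  0.2 ]
```

View pics/v3.png

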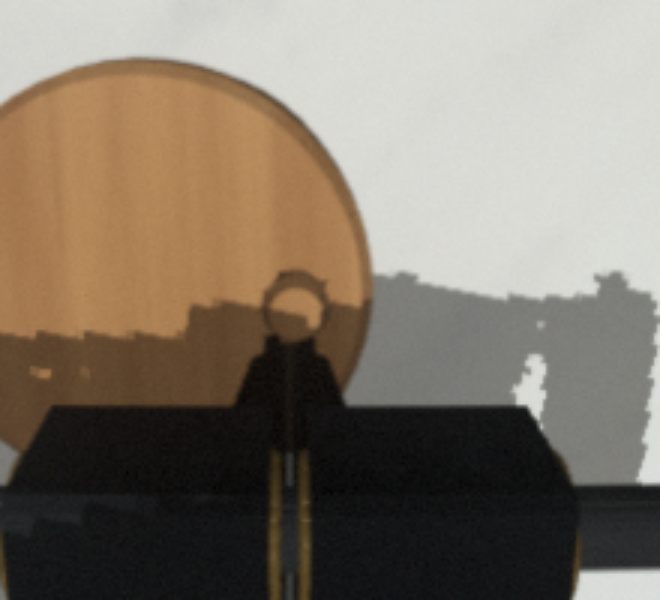

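The fingertips sit right behind the knob and are centred on it. Now I'll push along the arc.

Emit:
carry_out:
  grip: [1, 1, 1, 1, 1]
  linear:
    - [0, 0.0025, -0.013]
    - [0, 0.0025, -0.013]
    - [0, 0.0025, -0.013]
    - [0, 0.0025, -0.013]
    - [0, 0.0025, -0.013]
  turn: [-0.0302, -0.0302, -0.0302, -0.0302, -0.0302]

```text
t: 3.35
eef_pos: [538.3, 240.0, 86.8]
tcp_rot: [1.102, 1.57, 0.217]
ft_force: [0.6, -1.2, 0.1]
opening: 0.003
```

```bash
cat > chk.py <<'E'
from h import *
import sys
p,R=pose();s=env.state();pin=np.array([475.8,209.3])
yaw=np.degrees(np.arctan2(R[1,2],R[0,2]));d=p[:2]-pin
print(p.round(1),'F',s['ft_force'].round(2),'yaw',yaw.round(1),'rel pin radial(y),z',(R.T@np.r_[d,0]).round(1)[1:],'J6',s['joints'][5].round(2),s['t'])
if len(sys.argv)>1:
    im=cams.read_camera('top');sc=cams.read_camera('wrist')
    cv2.imwrite(f'pics/{sys.argv[1]}.png',np.hstack([cv2.resize(im[160:280,130:250],(400,400)),cv2.resize(sc[80:330,155:405],(400,400))]))
E
python3 chk.py v4
```

```text
[538.3 240.   86.8] F [ 0.61 -1.22  0.14] yaw -50.7 rel pin radial(y),z [67.8 15.8] J6 -0.38 3.35
```

View pics/v4.png

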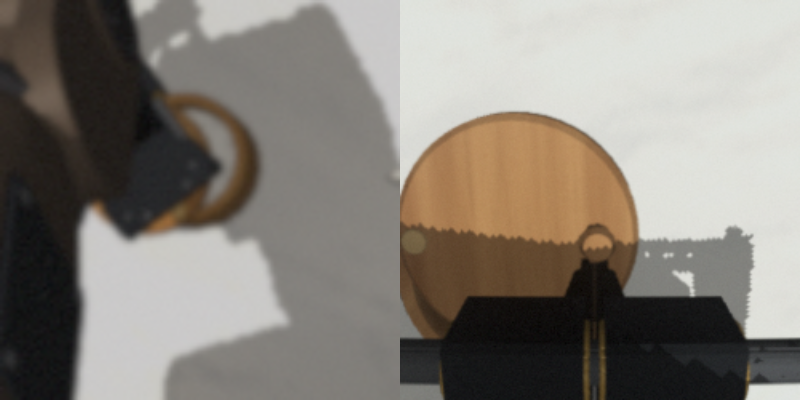

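The lid is swinging open with the knob still against the fingertips, so I'll carry on.

Emit:
carry_out:
  grip: [1, 1, 1, 1, 1]
  linear:
    - [0, 0.0025, -0.013]
    - [0, 0.0025, -0.013]
    - [0, 0.0025, -0.013]
    - [0, 0.0025, -0.013]
    - [0, 0.0025, -0.013]
  turn: [-0.0302, -0.0302, -0.0302, -0.0302, -0.0302]

```text
t: 3.95
eef_pos: [517.7, 265.1, 86.7]
tcp_rot: [0.743, 1.57, 0.329]
ft_force: [0.4, -1.0, 0.2]
opening: 0.006
```

Emit:
carry_out:
  grip: [1, 1, 1, 1, 1]
  linear:
    - [0, 0.0025, -0.013]
    - [0, 0.0025, -0.013]
    - [0, 0.0025, -0.013]
    - [0, 0.0025, -0.013]
    - [0, 0.0025, -0.013]
  turn: [-0.0302, -0.0302, -0.0302, -0.0302, -0.0302]

```text
t: 4.45
eef_pos: [487.6, 278.2, 86.7]
tcp_rot: [0.303, 1.57, 0.363]
ft_force: [1.0, -0.4, 0.6]
opening: 0.003
```

Emit:
carry_out:
  grip: [1, 1, 1, 1, 1]
  linear:
    - [0, 0.0025, -0.013]
    - [0, 0.0025, -0.013]
    - [0, 0.0025, -0.013]
    - [0, 0.0025, -0.013]
    - [0, 0.0025, -0.013]
  turn: [-0.0302, -0.0302, -0.0302, -0.0302, -0.0302]

```text
t: 4.95
eef_pos: [454.9, 276.3, 86.7]
tcp_rot: [-0.106, 1.57, 0.429]
ft_force: [0.7, 1.5, 0.3]
opening: 0.008
```

```bash
python3 chk.py
```

```text
[454.9 276.3  86.7] F [0.75 1.5  0.29] yaw 30.6 rel pin radial(y),z [68.3 16.2] J6 -1.68 4.95
```

Emit:
carry_out:
  grip: [1, 1, 1, 1, 1]
  linear:
    - [0, 0.0025, -0.013]
    - [0, 0.0025, -0.013]
    - [0, 0.0025, -0.013]
    - [0, 0.0025, -0.013]
    - [0, 0.0025, -0.013]
  turn: [-0.0302, -0.0302, -0.0302, -0.0302, -0.0302]

```text
t: 5.45
eef_pos: [426.8, 259.5, 86.7]
tcp_rot: [-0.537, 1.569, 0.472]
ft_force: [1.0, 0.2, 0.1]
opening: 0.004
```

Emit:
carry_out:
  grip: [1, 1, 1, 1, 1]
  linear:
    - [0, 0, 0]
    - [0, 0, 0]
    - [0, 0, 0.02]
    - [-0.05, 0, 0]
    - [-0.05, 0, 0.02]
  turn: [0, 0, 0, 0, 0]

```text
t: 5.95
eef_pos: [437.2, 276.7, 136.6]
tcp_rot: [2.55, 1.569, -2.727]
ft_force: [-0.8, 0.2, -0.4]
opening: 0.006
```

```bash
python3 chk.py v5
```

```text
[437.2 276.7 136.6] F [-0.83  0.18 -0.39] yaw 57.6 rel pin radial(y),z [68.7 36.2] J6 -2.14 5.95
```

View pics/v5.png

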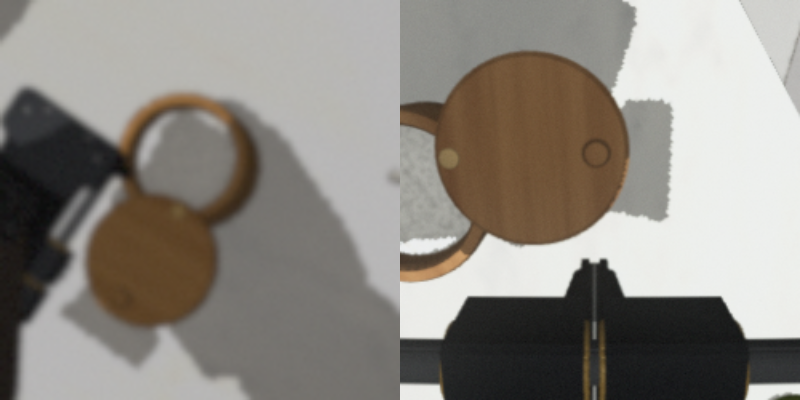

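The lid has swung well aside and the mouth is open. I'll compute the mouth centre and lid angle.

```bash
python3 - <<'E'
from h import *
i=cams.camera_info('top')
c=onz(i,(185.2,206.8),54);pin=onz(i,(183.7,223.3),68);k=onz(i,(166.9,249.1),79)
print(c,pin,k,'axis->pin dist',np.linalg.norm((c-pin)[:2]),'knob-pin',np.linalg.norm((k-pin)[:2]))
a=lambda v:np.degrees(np.arctan2(v[1],v[0]));print('shut dir',a(c-pin),'knob dir',a(k-pin))
j=cams.camera_info('wrist');f=lambda u,v:(155+u*250/400-250/400*400,80+v*250/400)
pw=onz(j,f(448,159),68);kw=onz(j,f(596,153),79);print('wrist pin',pw,'knob',kw,a(kw-pw))
E
```

```text
[515.5592404  208.79610923  54.        ] [476.68161767 207.00669208  68.        ] [418.10596374 239.26325214  79.        ] axis->pin dist 38.91878161836353 knob-pin 66.86997009731893
shut dir 2.635288269078037 knob dir 151.15921298584263
wrist pin [475.09386697 209.55646072  68.        ] knob [415.71018395 242.00088915  79.        ] 151.34989999736283
```

Emit:
carry_out:
  grip: [1, 1, 1, 1, 1]
  linear:
    - [0, -0.0662, -0.0094]
    - [0, -0.0662, -0.0094]
    - [0, -0.0662, -0.0094]
    - [0.04, 0, 0]
    - [0.04, 0, 0]
  turn: [0, 0, 0, 0, 0]

```text
t: 6.55
eef_pos: [514.7, 211.1, 95.4]
tcp_rot: [-0.622, 1.57, 0.383]
ft_force: [0.2, 0.3, -1.1]
opening: 0.005
```

```bash
python3 chk.py v6
```

```text
[514.7 211.1  95.4] F [ 0.18  0.26 -1.13] yaw 57.6 rel pin radial(y),z [-31.9  22.4] J6 -2.31 6.55
```

View pics/v6.png

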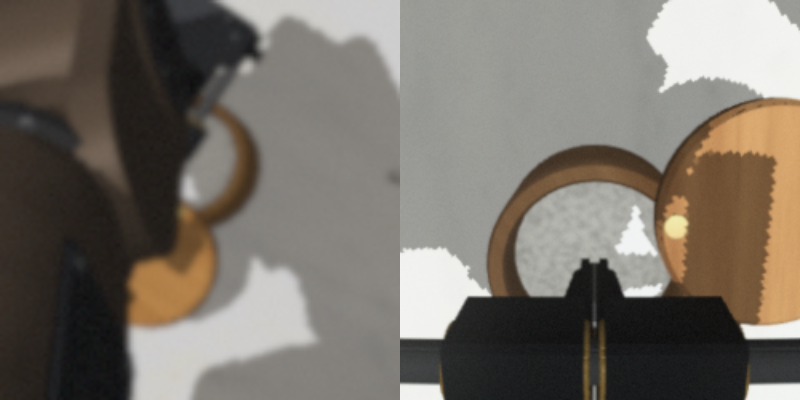

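```bash
python3 - <<'E'
from h import *
j=cams.camera_info('wrist');print(onz(j,(276.3,241),54),pose()[0])
E
```

```text
[511.05923112 208.49568044  54.        ] [512.90004322 211.28361898  93.80586111]
```

Emit:
carry_out:
  grip: [1, 1, 1, 1, 1]
  linear:
    - [0, 0, 0]
    - [0, 0, 0]
    - [0, 0, 0]
    - [0, 0, 0]
    - [0, 0, 0]
  turn: [0, 0, 0, 0, 0]

```text
t: 7.15
eef_pos: [513.8, 211.7, 96.8]
tcp_rot: [-0.647, 1.57, 0.362]
ft_force: [-0.4, 0.7, 0.1]
opening: 0.008
```

Emit:
carry_out:
  grip: [1, 1, 1, 1, 1]
  linear:
    - [0, 0, 0]
    - [0, 0, 0]
    - [0, 0, 0]
    - [0, 0, 0]
    - [0, 0, 0]
  turn: [0, 0, 0, 0, 0]

```text
t: 7.65
eef_pos: [513.7, 211.6, 96.3]
tcp_rot: [0.151, 1.571, 1.159]
ft_force: [0.5, -0.0, 0.3]
opening: 0.003
```

Emit:
carry_out:
  grip: [1, 1, 1, 1, 1]
  linear:
    - [0, 0, 0]
    - [0, 0, 0]
    - [0, 0, 0]
    - [0, 0, 0]
    - [0, 0, 0]
  turn: [0, 0, 0, 0, 0]

```text
t: 8.15
eef_pos: [513.7, 211.6, 96.4]
tcp_rot: [-0.162, 1.571, 0.846]
ft_force: [-0.3, 1.2, 1.2]
opening: 0.0
```

Emit:
carry_out:
  grip: [1, 1, 1, 1, 1]
  linear:
    - [0, 0, 0]
    - [0, 0, 0]
    - [0, 0, 0]
    - [0, 0, 0]
    - [0, 0, 0]
  turn: [0, 0, 0, 0, 0]

```text
t: 8.65
eef_pos: [513.7, 211.6, 96.3]
tcp_rot: [0.07, 1.571, 1.078]
ft_force: [0.2, 0.1, -0.1]
opening: 0.004
```

Emit:
carry_out:
  grip: [1, 1, 1, 1, 1]
  linear:
    - [0, 0, 0]
    - [0, 0, 0]
    - [0, 0, 0]
    - [0, 0, 0]
    - [0, 0, 0]
  turn: [0, 0, 0, 0, 0]

```text
t: 9.15
eef_pos: [513.7, 211.6, 96.3]
tcp_rot: [0.086, 1.571, 1.095]
ft_force: [-0.1, -0.8, 0.1]
opening: 0.005
```

Emit:
carry_out:
  grip: [1, 1, 1, 1, 1]
  linear:
    - [0, 0, 0]
    - [0, 0, 0]
    - [0, 0, 0]
    - [-0.04, 0, 0]
    - [-0.04, 0, 0]
  turn: [0, 0, 0, 0, 0]

```text
t: 9.65
eef_pos: [513.4, 211.5, 136.4]
tcp_rot: [2.354, 1.569, -2.921]
ft_force: [0.4, -0.0, -0.1]
opening: 0.006
```

Emit:
carry_out:
  grip: [1, 1, 1, 1, 1]
  linear:
    - [0, 0.0658, -0.0347]
    - [0, 0.0658, -0.0347]
    - [0, 0.0658, -0.0347]
    - [0, 0, 0]
    - [0.03, 0, 0]
  turn: [0, 0, 0, -0.019, 0]

```text
t: 10.15
eef_pos: [402.4, 220.7, 122.7]
tcp_rot: [-0.689, 1.567, 0.382]
ft_force: [0.4, 0.4, -0.2]
opening: 0.002
```

```bash
python3 chk.py v7
```

```text
[402.4 220.7 122.7] F [ 0.39  0.39 -0.23] yaw 61.4 rel pin radial(y),z [ 69.9 -25.1] J6 -2.28 10.15
```

View pics/v7.png

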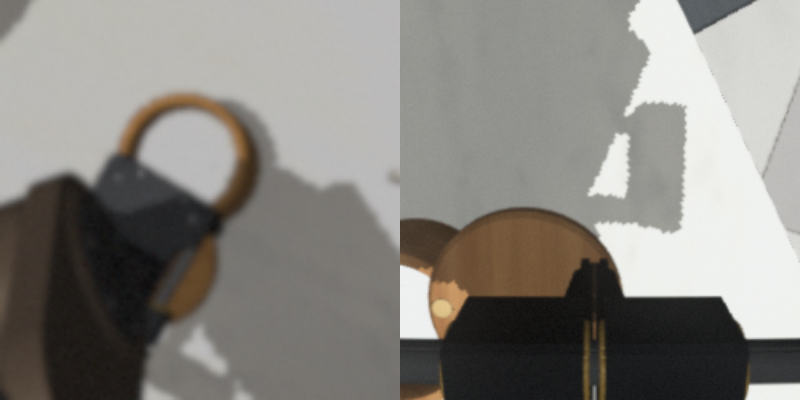

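Emit:
carry_out:
  grip: [1, 1, 1, 1, 1]
  linear:
    - [0.026, -0.004, 0]
    - [0.01, 0, 0]
    - [0.01, 0, 0]
    - [0.01, 0, 0]
    - [0.0164, 0, 0]
  turn: [0, 0, 0, 0, 0]

```text
t: 10.75
eef_pos: [404.4, 219.3, 85.1]
tcp_rot: [-0.639, 1.57, 0.429]
ft_force: [-0.1, 0.3, 0.5]
opening: 0.004
```

Emit:
carry_out:
  grip: [1, 1, 1, 1, 1]
  linear:
    - [0, 0, 0]
    - [0, 0, 0.006]
    - [0, 0, 0.006]
    - [0, 0, 0.005]
    - [0, 0, 0]
  turn: [0, 0, 0, 0, 0]

```text
t: 11.25
eef_pos: [408.6, 227.0, 85.3]
tcp_rot: [-0.628, 1.57, 0.44]
ft_force: [0.7, -0.2, 0.1]
opening: 0.002
```

```bash
python3 chk.py v8
```

```text
[408.6 227.   85.3] F [ 0.68 -0.19  0.14] yaw 61.2 rel pin radial(y),z [ 67.5 -16.8] J6 -2.27 11.25
```

Emit:
carry_out:
  grip: [1, 1, 1, 1, 1]
  linear:
    - [0, 0.0025, 0.013]
    - [0, 0.0025, 0.013]
    - [0, 0.0025, 0.013]
    - [0, 0.0025, 0.013]
    - [0, 0.0025, 0.013]
  turn: [0.0302, 0.0302, 0.0302, 0.0302, 0.0302]

```text
t: 11.85
eef_pos: [423.7, 255.5, 85.1]
tcp_rot: [2.803, 1.57, -2.891]
ft_force: [-1.1, 0.3, 0.1]
opening: 0.005
```

Emit:
carry_out:
  grip: [1, 1, 1, 1, 1]
  linear:
    - [0, 0.0025, 0.013]
    - [0, 0.0025, 0.013]
    - [0, 0.0025, 0.013]
    - [0, 0.0025, 0.013]
    - [0, 0.0025, 0.013]
  turn: [0.0302, 0.0302, 0.0302, 0.0302, 0.0302]

```text
t: 12.35
eef_pos: [451.1, 273.9, 85.1]
tcp_rot: [-3.124, 1.57, -3.008]
ft_force: [-1.6, 0.6, -0.0]
opening: 0.004
```

```bash
python3 chk.py v9; python3 - <<'E'
import cv2,numpy as np
im=cv2.imread('pics/v9.png')[:,:400];h=cv2.cvtColor(im,cv2.COLOR_BGR2HSV);m=cv2.inRange(h,(5,90,50),(25,255,255));ys,xs=np.nonzero(m);print(len(xs),np.percentile(xs,[1,99]),np.percentile(ys,[1,99]))
E
```

```text
[451.1 273.9  85.1] F [-1.64  0.59 -0.05] yaw 6.6 rel pin radial(y),z [ 67.  -17.1] J6 -1.27 12.35
6093 [ 83. 253.] [ 98. 242.]
```

Emit:
carry_out:
  grip: [1, 1, 1, 1, 1]
  linear:
    - [0, 0.0025, 0.013]
    - [0, 0.0025, 0.013]
    - [0, 0.0025, 0.013]
    - [0, 0.0025, 0.013]
    - [0, 0.0025, 0.013]
  turn: [0.0302, 0.0302, 0.0302, 0.0302, 0.0302]

```text
t: 12.95
eef_pos: [483.6, 277.6, 85.1]
tcp_rot: [-2.755, 1.57, -3.111]
ft_force: [-0.8, 0.7, -0.7]
opening: 0.008
```

Emit:
carry_out:
  grip: [1, 1, 1, 1, 1]
  linear:
    - [0, 0.0025, 0.013]
    - [0, 0.0025, 0.013]
    - [0, 0.0025, 0.013]
    - [0, 0.0025, 0.013]
    - [0, 0.0025, 0.013]
  turn: [0.0302, 0.0302, 0.0302, 0.0302, 0.0302]

```text
t: 13.45
eef_pos: [514.3, 266.1, 85.1]
tcp_rot: [-2.224, 1.57, -3.054]
ft_force: [-2.2, -0.2, 0.1]
opening: 0.002
```

Emit:
carry_out:
  grip: [1, 1, 1, 1, 1]
  linear:
    - [0, 0.0025, 0.013]
    - [0, 0.0025, 0.013]
    - [0, 0.0025, 0.013]
    - [0, 0.0025, 0.013]
    - [0, 0.0025, 0.013]
  turn: [0.0302, 0.0302, 0.0302, 0.0302, 0.0302]

```text
t: 13.95
eef_pos: [536.3, 241.8, 85.0]
tcp_rot: [-1.761, 1.57, -3.065]
ft_force: [-1.3, 1.8, -0.3]
opening: 0.007
```

```bash
python3 chk.py
```

```text
[536.3 241.8  85. ] F [-1.28  1.77 -0.29] yaw -74.8 rel pin radial(y),z [ 66.9 -15.4] J6 0.04 13.95
```

Emit:
carry_out:
  grip: [1, 1, 1, 1, 1]
  linear:
    - [0, 0.0006, 0.0035]
    - [0, 0.0006, 0.0035]
    - [0, 0.0006, 0.0035]
    - [0, 0.0006, 0.0035]
    - [0, 0, 0]
  turn: [0.008, 0.008, 0.008, 0.008, 0]

```text
t: 14.45
eef_pos: [539.5, 235.5, 85.1]
tcp_rot: [2.494, 1.571, 1.089]
ft_force: [-0.3, 0.7, -0.4]
opening: 0.003
```

Emit:
carry_out:
  grip: [1, 1, 1, 1, 1]
  linear:
    - [0, 0.0004, 0.002]
    - [0, 0.0004, 0.002]
    - [0, 0.0004, 0.002]
    - [0, 0, 0]
    - [0, 0, 0]
  turn: [0.005, 0.005, 0.005, 0, 0]

```text
t: 14.95
eef_pos: [540.7, 232.8, 85.2]
tcp_rot: [1.936, 1.57, 0.484]
ft_force: [0.7, 2.2, -0.4]
opening: 0.001
```

```bash
python3 - <<'E'
from h import *
for _ in range(5):
    cams.read_camera('top');print(env.state()['ft_force'].round(2))
E
python3 chk.py
```

```text
[ 0.41  1.42 -0.23]
[1.28 3.02 0.35]
[ 1.2   2.16 -0.45]
[1.79 2.47 0.06]
[0.75 2.14 0.6 ]
[540.7 232.8  85.2] F [0.75 2.14 0.6 ] yaw -83.2 rel pin radial(y),z [ 67.2 -15.6] J6 0.17 15.2
```

Emit:
carry_out:
  grip: [1, 1, 1, 1]
  linear:
    - [0, 0, 0.001]
    - [0, 0, 0.001]
    - [0, 0, 0]
    - [0, 0, 0]
  turn: [0, 0, 0, 0]

```text
t: 15.6
eef_pos: [540.8, 231.7, 85.2]
tcp_rot: [1.904, 1.57, 0.452]
ft_force: [2.8, 1.9, 0.3]
opening: 0.001
```

```bash
python3 - <<'E'
from h import *
F=[]
for _ in range(5):
    cams.read_camera('top');F.append(env.state()['ft_force'])
print(np.mean(F,0).round(2))
E
python3 chk.py
```

```text
[1.78 2.85 0.35]
[540.7 231.7  85.2] F [2.35 3.01 0.13] yaw -83.2 rel pin radial(y),z [ 67.1 -14.5] J6 0.17 15.85
```

The force rose to about 3 N against the stop, so the lid looks shut. I'll back off, rise and check.

Emit:
carry_out:
  grip: [1, 1, 1, 1, 1]
  linear:
    - [0, 0, -0.004]
    - [0, 0, -0.02]
    - [-0.06, 0, 0]
    - [-0.08, 0, 0]
    - [-0.08, 0, 0]
  turn: [0, 0, 0, 0, 0]

```text
t: 16.35
eef_pos: [538.5, 244.0, 196.0]
tcp_rot: [-1.356, 1.569, -2.807]
ft_force: [0.4, -0.5, -0.0]
opening: 0.005
```

Emit:
carry_out:
  grip: [1, 1, 1, 1, 1]
  linear:
    - [0, 0, -0.09]
    - [0, 0, -0.09]
    - [0, 0, -0.09]
    - [0, 0, -0.09]
    - [0, 0, -0.09]
  turn: [0, 0, 0, 0, 0]

```text
t: 16.85
eef_pos: [511.3, 469.1, 195.0]
tcp_rot: [-0.93, 1.57, -2.381]
ft_force: [0.9, 0.7, 0.7]
opening: 0.003
```

```bash
python3 - <<'E'
from h import *
a=cams.read_camera('scene');b=cams.read_camera('top');cv2.imwrite('pics/top_end.png',b);cv2.imwrite('pics/scene_end.png',a)
f=lambda i:cv2.resize(i,(400,400),interpolation=cv2.INTER_CUBIC)
cv2.imwrite('pics/end.png',np.hstack([f(a[220:310,115:205]),f(b[170:245,145:220])]))
E
python3 chk.py
```

```text
[510.2 471.9 194.4] F [-0.93 -1.37 -0.3 ] yaw -82.9 rel pin radial(y),z [  66.6 -256.3] J6 0.53 16.95
```

View pics/end.png

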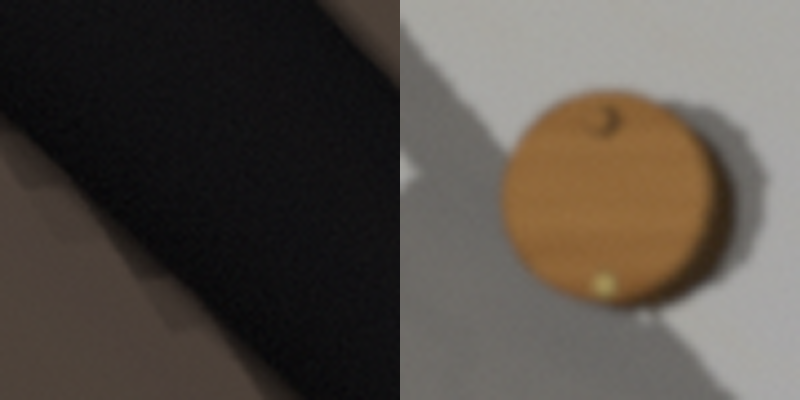

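```bash
python3 - <<'E'
from h import *
i=cams.camera_info('top')
g=lambda u,v,z:onz(i,(145+(u-400)*.1875,170+v*.1875),z)
k=g(600,119,79);p=g(604,285,68);a=np.degrees(np.arctan2(*(k-p)[1::-1]));print(k,p,a)
A=cv2.imread('pics/top0.png');B=cv2.imread('pics/top_end.png')
for n,(x,y) in dict(cup=(277,211),timer=(361,206)).items():
    g=[cv2.Canny(I[y-30:y+30,x-35:x+35],60,150) for I in(A,B)]
    a,b=[cv2.cvtColor(I[y-30:y+30,x-35:x+35],6).astype(np.float32) for I in(A,B)];print(n,cv2.phaseCorrelate(a,b))
E
```

```text
[544.88785632 210.33991121  79.        ] [476.35213266 208.01318953  68.        ] 1.9443896594519625
cup ((-0.014629046985994876, 0.012354180081338484), 0.9470963124875669)
timer ((-0.02216239011954002, -0.010177556233838203), 0.887101963714317)
```

The lid is at 1.9°, in line with the shut direction of 2.6° measured by the same camera. The pin, cup and timer are unmoved, so I'm handing in.

```bash
python3 -c "
from cell import env
print(env.job_done())"
```

```text
the job is handed in; nothing more can be done
None
```

I did the whole task and handed it in at about 17 s of the 72 s allowed; no verdict was reported.

- **Opening:** With closed fingertips I pushed the knob round to about 145–148° (2.5–2.6 rad) open.
- **Pointing:** I held the fingertips about 28 mm above the mouth for roughly 2.6 s, within about 4 mm of its centre. Nothing pressed on the gripper beyond sensor noise of about 1 N.
- **Closing:** I pushed the knob back until the force rose to about 3 N at the shut stop, then backed off and moved clear.

**Last checks:**
- **Lid:** The knob direction from the pin is 1.9°, against 2.6° measured for fully shut. That is well inside the 0.12 rad limit.
- **Box:** The pin is within about 1 mm of where it was first seen.
- **Cup and timer:** They moved less than 0.03 pixel in the top view.
- **Not confirmed or in disagreement:** The arm blocked the scene camera in the final check, so the shut lid was confirmed only from the top view. Early on, the scene and top cameras disagreed by about 5 mm, so I steered by the wrist view.

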